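# Press the dust cover home on the ironer's flange bearing

## Robot

A 6-joint arm with a two-finger parallel gripper is mounted at the origin on the work surface. World frame = base frame: x ahead of the robot, y to its left, z up, the work surface at z = 0. Lengths are in mm, angles in rad, forces in N, time in s.
With the tool pointing down it reaches from about 275 to 1000 mm from the base axis. Payload 8.4 kg.
Tool frame: the origin (TCP) lies at the very end of the fingers, on their centre line; the grasp point (between the pads) lies 19 mm behind it; z points along the fingers, x is the direction in which the jaws open and shut, and the axes are right-handed (so a half turn about z gives the same grasp; the last joint's range is limited). The gripper opens to 85 mm and grips with 20 to 120 N. Pads are 22 mm wide; open, the fingers measure 114 mm over their backs; the gripper's body (76 mm by 85 mm) begins 54 mm behind the grasp point. The pads swing forward as they close: fully open they stand 13 mm farther back than shut.
Start: joints at [-1.341, 0.353, 1.633, -0, 1.155, -0.002], TCP at [143.579, -608.287, 231.281] pointing down, gripper open.
Joint ranges: [-2.63, 2.63], [-0.92, 2.1], [0.06, 2.66], [-1.3, 4.44], [0, 2.69], [-3.02, 3.02]. Speed limits (rad/s): [2.22, 2.22, 2.79, 3.14, 3.14, 3.14].

## Interface

Orientations are given as [roll, pitch, yaw] about the fixed x, y, z axes, in that order (R = Rz(yaw) Ry(pitch) Rx(roll)).
In Python, from rig import r gives the robot as it stands. The module is installed in compiled form; this text tells all that it offers.
- The arm moves only by the tool apply_moves, never from a script. Its argument "targets" is a list that holds one entry, the list of rows, each a list of 7 numbers: the gripper's target within -1 to 1 (fully open at 1, half-way at 0, shut at -1), then the shift along the tool's x, y, z in cm, then the turn, a rotation vector about the tool's x, y, z in degrees. A call has 1 to 8 rows; each row is the pose to reach, as a shift and turn from the pose measured when the call began, along the tool's axes at that moment; what a row does not reach only later rows make up. A row lasts 1/10 s, in which the tool goes at most 50 mm and 8.59 degrees, less where a joint would pass 70% of its speed; a pose out of reach is approached as far as the arm can. A call with a gripper value outside its range is refused whole. The fingers move at their own pace and stop on an object; "newtons" is the grip in N (left out, the last holds). Time passes only in rows, so rows that repeat a pose let the fingers close. It gives the time, the measured TCP pose, the force and the opening at its end, in the units of the state.
- r.sense(): the state, without advancing time (a new reading comes with each control period).
- r.grab_frame(name): name is "scene" or "top"; returns a dict with "pixels" (400x640x3 uint8, red, green, blue), "fov_y" (degrees; the focal length in pixels is half the picture's height over the tangent of half this angle, whatever the lens; pixels are square), "cx", "cy" (the principal point, pixels), "R" (3x3) and "t" (3): a world point X has camera coordinates R X + t. Camera axes: x right, y down, z forward; pixel columns grow to the right and rows downward; lengths in mm; the calibration is good to about 2 mm. A picture is of the moment at which its call begins. There is no depth.
- r.sign_off(): hands the job in, once; it reports no verdict.
The state is a dict: "clock": time; "qpos": joint angles; "qvel": joint speeds; "joint_efforts": joint torques, N m; "eef_pos": TCP position; "tcp_rot": TCP orientation; "contact_force": force on the tool from outside, world axes, zero at the start; "wrist_torque": the same for the moment, N m; "opening": opening from 0.0 (shut) to 1.0 (fully open).
Only numpy, scipy, OpenCV 4.12 (cv2) and the standard library are available. Lean on these libraries where they do the work, as an engineer would, in place of code of your own. Each camera call takes 0.05 s, during which the arm holds its last target. There are 200 camera calls.

## Task

The ironer's end plate lies on the bench with its floating flange bearing, and the black dust cover sits loosely in the mouth of the bearing's cartridge. Take the seating sleeve with the large ring foot by its grip, set the ring squarely over the raised middle of the cover so that it bears on the rim, and press slowly straight down: the cartridge gives way first, then stops; go on until the cover snaps home all round and keep a firm push of about 20 N on it for a second, never more than 35 N and never with the gripper or the small sleeve on the cover. Then stand the large sleeve upright in the tray again, let go, and leave the small sleeve and the other things on the bench where they are.

Things in the scene. Friction and masses are not known exactly. Their poses are not given: they have to be found in the camera images.
- endplate: Painted steel end plate of the ironer, 200 x 150 x 8 mm, lying fixed on two 20 mm timber packers; bolted on its middle a flange bearing: square foot 116 mm, bolt heads at its corners up to 49 mm above the bench, round grey housing 92 mm in diameter up to 50 mm. Origin: on the bench surface, on the bearing's axis; z up, x along the 200 mm side.
- housing (a point): Centre of the housing's round rim, 50 mm above the bench: fixed; z up along the bearing's axis.
- mouth (a point): Centre of the flat top of the bearing's steel cartridge, 76 mm outside, open mouth 63 mm across; z up. It floats in the housing along its axis, starting 9 to 20 mm above the housing's rim; a push of 5 to 8 N slides it down, by an unknown 1.5 to 9 mm, to a firm stop that cannot be seen (yields 1 mm per 25 N). In the mouth four spring tongues take the cover's bead, at 10 to 15 N.
- cover: Black plastic dust cover: rim 71 mm across, 4 mm thick; raised round middle 44 mm across, 9 mm above the rim; below, a spigot with a snap bead, 10 mm deep. Origin: centre of the rim's underside, z up. Starts nearly level on the tongues, 5 to 6 mm above mouth; 3 mm above it the tongues let go and it snaps in, the resistance dropping; home, its rim lies flat on the cartridge, origin at mouth.
- tray: Grey plastic tool tray, fixed, 196 x 100 mm, walls 22 mm high and 4 mm thick, floor 4 mm thick, a low wall across its middle making two pockets side by side along its x, centres about 48 mm either side of the middle, 92 mm inside across y. Origin: underside, centre; z up.
- big_sleeve: The seating sleeve to use: stands upright in one pocket of the tray. Hollow aluminium ring foot 69 mm outside and 50 mm inside diameter, open 16 mm deep from below; above it a 40 mm round sleeve, a hand guard 52 mm across at 70 to 76 mm, and a black round grip 32 mm in diameter from 76 to 125 mm above its foot. Mass about 0.3 kg. Origin: centre of the foot's underside; z up along the sleeve.
- small_sleeve: A like sleeve with a small ring foot, 42 mm outside and 26 mm inside diameter, same height, guard and grip, in the other pocket of the tray (which pocket varies). Too small for this cover; leave it. Origin: centre of the foot's underside; z up.
- grease_tin: Steel tin, 66 mm in diameter, 62 mm high, standing on the bench; leave it. Origin: centre of its underside.
- spanner: Open spanner 170 mm long lying flat on the bench; leave it. Origin: underside, near its middle; x along its length.
- bearing: Loose steel bearing ring, 62 mm in diameter, 16 mm high, lying flat on the bench beyond the work; leave it. Origin: centre of its underside.
Mind the look-alikes: they are no part of the job. There is more than one size of the cover; the job needs the largest.

How it is judged:
By the outcome, as a careful person would: the job done as asked, in the order asked, and still so for the second after the job is handed in, with the robot touching nothing.
It also fails if it takes over 64 s, if anything falls off the work surface, if the arm or the gripper's body presses on something with over 40 N, if the wrist force passes 120 N, or if a joint passes its speed limit or range.

## Working session

There is one attempt and no reset: what is moved stays moved. The work goes in short steps, Python scripts to look and compute and a tool call to move; the robot and the scene stay as the last step left them, time stands still between calls to the robot, and variables do not carry over. Pictures are saved under pics/ and viewed, about 8 in all and at most 12, crops included, and the job is handed in when it is done.

Besides the shell and the picture viewer there is one more tool, called after "Emit:" as name(argument=value, ...) on one line, values as JSON. apply_moves: Moves the arm, as the interface text tells. Its arguments: {"type":"object","properties":{"targets":{"type":"array"},"newtons":{"type":"number"}},"required":["targets"]}

```bash
mkdir -p pics; cat > h.py <<'E'
import numpy as np, cv2
from rig import r
def grab(n,fn=None):
    f=r.grab_frame(n)
    if fn: cv2.imwrite('pics/'+fn,cv2.cvtColor(f['pixels'],cv2.COLOR_RGB2BGR))
    return f
def K(f):
    F=200/np.tan(np.radians(f['fov_y'])/2); return F
def ray(f,u,v):
    R=np.array(f['R']);t=np.array(f['t']);F=K(f)
    d=R.T@np.array([(u-f['cx'])/F,(v-f['cy'])/F,1]); return -R.T@t,d
def onz(f,u,v,z):
    c,d=ray(f,u,v); return c+d*(z-c[2])/d[2]
def proj(f,X):
    p=np.array(f['R'])@np.array(X,float)+np.array(f['t']);F=K(f)
    return np.array([f['cx']+F*p[0]/p[2],f['cy']+F*p[1]/p[2]])
E
python3 - <<'E'
from h import *
a=grab('scene','s0.png');b=grab('top','t0.png')
for f in(a,b):print(f['fov_y'],f['cx'],f['cy'],np.round(f['R'],3).tolist(),np.round(f['t']), np.round(-np.array(f['R']).T@f['t']))
print(r.sense())
E
```

```text
47.55231716196966 320.4431580244392 199.7014267186615 [[-0.067, 0.997, 0.025], [0.598, 0.06, -0.799], [-0.799, -0.039, -0.6]] [  75. -292. 1370.] [1274.   -4.  587.]
44.82445817717647 328.66390966307745 197.84452852837853 [[0.009, -1.0, 0.003], [-0.985, -0.009, -0.172], [0.172, -0.002, -0.985]] [ -39.  620. 1000.] [ 439.  -31. 1092.]
{'clock': 0.1, 'qpos': array([-1.34138843e+00,  3.53561816e-01,  1.63405794e+00, -4.55809377e-06,
        1.15522975e+00, -2.43651867e-03]), 'qvel': array([-8.57324625e-04, -2.07035743e-03, -2.27150436e-03,  8.96665654e-04,
       -1.85384517e-03,  2.16908801e-05]), 'joint_efforts': array([-1.52961984e-04, -6.06358767e+01, -3.42820609e+01, -1.97695795e-05,
        3.93652852e-03,  1.98367496e-05]), 'eef_pos': array([ 143.48547855, -607.85916152,  230.6482097 ]), 'tcp_rot': array([ 3.14159155e+00,  1.25686064e-03, -1.33895007e+00]), 'contact_force': array([-0.23387806,  0.42841432, -0.43179377]), 'wrist_torque': array([-0.03521174, -0.03955142, -0.00518127]), 'opening': 1.0014214615469754}
```

View pics/s0.png

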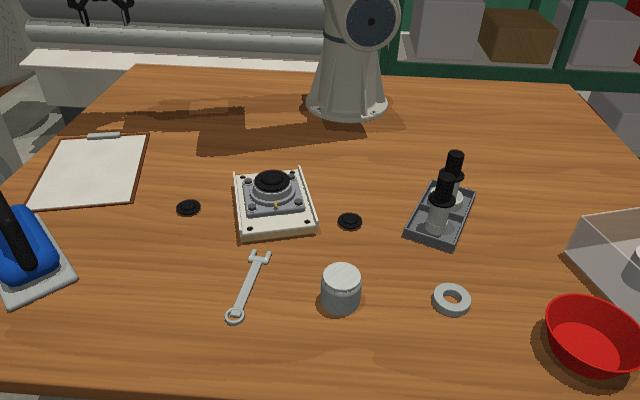

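View pics/t0.png

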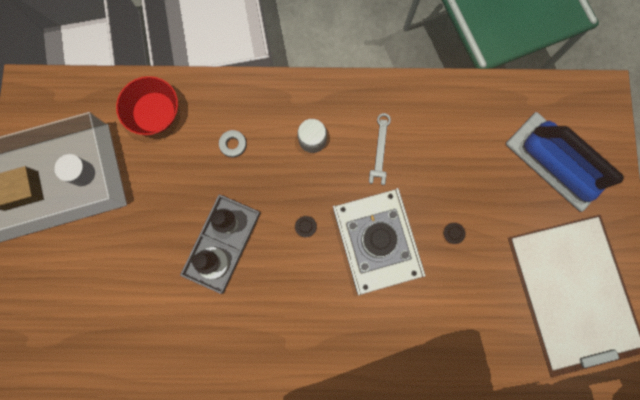

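The scene view shows the end plate with the black cover at (271,182) and the tray at (440,213). The top view shows the two sleeves, with grips at (205,262) and (222,219), and the seated cover at (380,239). 

Look-alikes:
- **Sleeves:** the top-view one at (208,262) has the wide bright foot, so it looks like the large one. The one at (224,220) looks small.
- **Covers:** loose covers lie at top (305,226) and (454,233). The one in the bearing is the largest.

I'll check both choices in one close crop.

```bash
python3 - <<'E'
from h import *
t=cv2.imread('pics/t0.png');s=cv2.imread('pics/s0.png')
def c(i,x,y,w,h,k):return cv2.resize(i[y:y+h,x:x+w],(w*k,h*k),interpolation=cv2.INTER_CUBIC)
A=np.hstack([c(t,175,190,100,110,4-0)[:,:400][:300*2],c(t,330,185,100,110,4)])[:440]
B=np.hstack([c(s,395,140,100,110,4),c(s,225,140,100,110,4)])[:440]
o=np.vstack([A,B]);o=cv2.resize(o,None,fx=.68,fy=.68,interpolation=cv2.INTER_AREA)
cv2.imwrite('pics/c1.png',o);print(o.shape)
E
```

```text
(598, 544, 3)
```

View pics/c1.png

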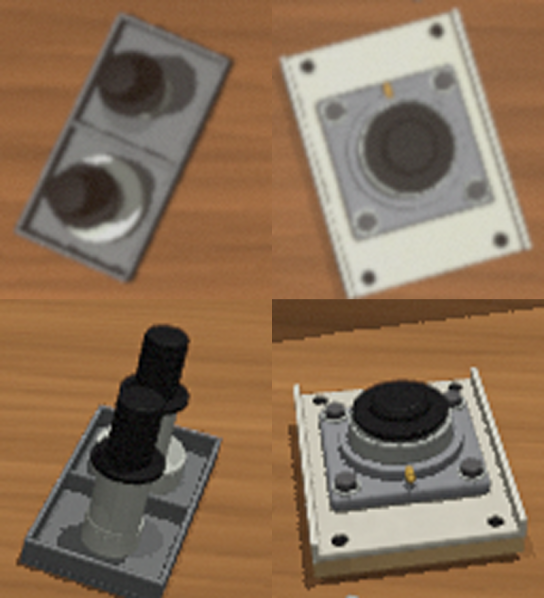

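The bright wide ring foot is the sleeve nearer the robot, at top crop pixel (100,200), which is (208,262) in the full picture. The narrow foot in the other pocket is the small sleeve. The cover stands loose on the bearing. Next I measure both by bearing planes from the two cameras.

```bash
cat >> h.py <<'E'
def blob(f,x0,y0,x1,y1,thr,seed,k=4):
    # dark blob in a window, upscaled; returns pixel coords (full frame)
    im=cv2.cvtColor(f['pixels'],cv2.COLOR_RGB2GRAY)[y0:y1,x0:x1]
    g=cv2.resize(im,None,fx=k,fy=k,interpolation=cv2.INTER_CUBIC)
    m=(g<thr).astype(np.uint8)
    n,l=cv2.connectedComponents(m)
    i=l[int((seed[1]-y0)*k),int((seed[0]-x0)*k)]
    ys,xs=np.nonzero(l==i)
    return (xs+.5)/k-.5+x0,(ys+.5)/k-.5+y0
def azim(f,xs,ys):
    R=np.array(f['R']);F=K(f)
    d=R.T@np.vstack([(xs-f['cx'])/F,(ys-f['cy'])/F,np.ones_like(xs)])
    a=np.arctan2(d[1],d[0]);a0=np.arctan2(d[1].mean(),d[0].mean())
    a=(a-a0+np.pi)%(2*np.pi)-np.pi
    return a0+a.min(),a0+a.max()
def cross(fa,aa,fb,ab):
    ca=-np.array(fa['R']).T@fa['t'];cb=-np.array(fb['R']).T@fb['t']
    A=np.array([[np.cos(aa),-np.cos(ab)],[np.sin(aa),-np.sin(ab)]])
    s=np.linalg.solve(A,cb[:2]-ca[:2]); return ca[:2]+s[0]*np.array([np.cos(aa),np.sin(aa)])
E
python3 - <<'E'
from h import *
a=grab('scene');b=grab('top')
ga=cv2.cvtColor(a['pixels'],cv2.COLOR_RGB2GRAY);gb=cv2.cvtColor(b['pixels'],cv2.COLOR_RGB2GRAY)
print('grip row s',ga[156,440:472]);print('top row',gb[261,185:235]);print('cov top',gb[239,355:405]);print('cov s',ga[184,245:300])
for thr in(45,55,65):
    res={}
    for n,f,w,sd in(('gs',a,(430,140,480,168),(455,158)),('gt',b,(185,240,240,290),(203,262)),('cs',a,(240,160,305,205),(271,182)),('ct',b,(350,210,410,270),(380,239))):
        xs,ys=blob(f,*w,thr,sd);z=azim(f,xs,ys)
        res[n]=np.mean(z);print(thr,n,len(xs)/16,xs.min(),xs.max(),ys.min(),ys.max(),np.degrees(z), 'cen',xs.mean(),ys.mean())
    print('grip',cross(a,res['gs'],b,res['gt']),'cover',cross(a,res['cs'],b,res['ct']))
# tray corners on top rim z=22
for u,v in((222,197),(260,211),(221,292),(183,275)):print(onz(b,u,v,22).round(1))
E
```

```text
grip row s [117 116 115 116 116 118 120  45  10  14  18  16  13  28  22  38  36  37
  44  40  30  29  27  26  95 124 123 123 120 121 123 124]
top row [119 115 118  86  61  58  60  54  52  53  50  53  56  55  59  61  61  61
  61  61  61  49  41  38  35  36  41  40  41  36  44  41  49  57  72  95
 114 122 125 124 122 116  93  78  78  89 117 132 132 128]
cov top [154 145 132 147 154 140 138 162 135  89  67  68  68  68  59  62  56  62
  65  68  67  71  68  67  70  67  66  67  68  65  66  70  66  66  59  58
  63  65  66  65  65  79 117 142 144 142 146 152 151 145]
cov s [148 147 139 139 146 125 104 117 165  99  20  26  30  31  30  30  32  30
  32  25  22  15  10  21  10  14  12  10  17  14   9  13  20  22  30  34
  32  28  31  32  29  31   3  53 158 178 126 145 144 142 141 140 133 158
 202]
45 gs 274.5625 444.625 463.625 149.625 167.375 [162.853485   165.04191089] cen 454.39008081038014 159.07435124061007
45 gt 2604.25 184.625 239.375 239.625 289.375 [64.79184972 94.93873414] cen 212.12086613228377 264.7491180282231
45 cs 609.3125 254.375 293.875 170.125 191.875 [-173.09109686 -167.090221
[... 650 characters left out ...]
9.5012787224065
grip [484.78792102 222.5391238 ] cover [ 530.17875969 -134.53940689]
65 gs 287.3125 444.125 463.875 149.375 167.375 [162.82913849 165.08908583] cen 454.44102131825105 158.90877202523384
65 gt 494.375 184.625 218.625 240.125 272.375 [72.37419879 86.21189283] cen 204.31501264222504 260.9466814159292
65 cs 641.9375 254.125 293.875 169.625 192.125 [-173.09206634 -167.04993176] cen 272.01712345438614 180.77048242624866
65 ct 3328.9375 349.625 409.375 209.625 269.375 [-80.58464796 -16.95066985] cen 379.35603279950436 239.68681120102136
grip [487.25960226 221.7639813 ] cover [ 530.22259317 -134.58942048]
[625.9 205.8  22. ]
[595.  119.7  22. ]
[417.1 198.2  22. ]
[452.7 282.6  22. ]
```

```bash
python3 - <<'E'
from h import *
a=grab('scene');b=grab('top')
def A(f,w,thr,sd):
    xs,ys=blob(f,*w,thr,sd);z=azim(f,xs,ys);return np.mean(z),np.degrees(np.diff(z)),xs,ys
gs=A(a,(430,140,480,168),60,(455,158))[0];cs=A(a,(240,160,305,205),60,(271,182))[0]
for thr in(72,80,90,100):
    for x1 in(206,):
        g,w,xs,ys=A(b,(185,240,x1,285),thr,(202,262));print('grip',thr,w,xs.min(),ys.min(),ys.max(),cross(a,gs,b,g))
    c,w,xs,ys=A(b,(350,205,410,270),thr,(380,239));(u,v),(d1,d2),_=cv2.fitEllipse(cv2.convexHull(np.c_[xs,ys].astype(np.float32)))
    print('cov',thr,w,xs.min(),xs.max(),ys.min(),ys.max(),cross(a,cs,b,c),u,v,d1,d2,onz(b,u,v,75))
# scene cover: width -> depth, triangulate ellipse centres
xs,ys=blob(a,240,160,305,205,60,(271,182));(u2,v2),_,_=cv2.fitEllipse(cv2.convexHull(np.c_[xs,ys].astype(np.float32)))
c1,d1=ray(a,u2,v2);c2,d2=ray(b,u,v)
s=np.linalg.lstsq(np.c_[d1,-d2],c2-c1,rcond=None)[0];print('tri',u2,v2,c1+s[0]*d1,c2+s[1]*d2)
gb=cv2.cvtColor(b['pixels'],cv2.COLOR_RGB2GRAY)
for y in range(244,286,2):print(y,gb[y,186:226])
E
```

```text
grip 72 [15.19016052] 184.625 239.625 274.375 [485.49728451 222.3400773 ]
cov 72 [26.06788983] 364.875 395.625 223.375 254.125 [ 526.06020462 -135.29869401] 380.0594482421875 238.7862548828125 30.772991180419922 31.07176971435547 [ 530.75890701 -141.48437486   75.        ]
grip 80 [15.84795133] 184.625 239.625 276.125 [484.21578539 222.70864397]
cov 80 [26.74797854] 364.375 395.875 222.875 254.625 [ 525.96090292 -135.31607416] 380.0283508300781 238.80630493164062 31.620386123657227 31.815319061279297 [ 530.71621828 -141.41870689   75.        ]
grip 90 [19.34667561] 184.625 239.625 284.375 [476.73494175 224.86017853]
cov 90 [27.42970462] 364.125 396.125 222.625 254.875 [ 526.08608726 -135.29416394] 380.00408935546875 238.7975311279297 32.319053649902344 32.5307502746582 [ 530.73417233 -141.36795512   75.        ]
grip 100 [19.38078059] 184.625 239.625 284.375 [476.80958651 224.83871025]
cov 100 [28.01522723] 363.875 396.375 222.125 255.125 [ 526.10472831 -135.29090131] 380.0245666503906 238.7596893310547 32.863590240478516 33.152740478515625 [ 530.81400973 -141.41168145   75.        ]
[... 2956 characters left out ...]
66 138 107
  99 109 125 132]
278 [110 111 118 110 105  91  79  73  81  93 104 120 127 132 127 130 132 136
 143 155 166 170 174 188 188 187 181 178 170 159 141 121 115 122 126 129
 131 133 136 135]
280 [110 114 112 110 116 115 112 111 101  91  83  83  94  97  92  96 106 121
 130 132 136 135 132 132 135 135 138 136 134 130 132 135 135 136 135 136
 135 135 132 125]
282 [114 115 113 115 116 113 113 108 108 114 117 116 104 105  89  76  74  81
  95 107 121 128 131 132 138 134 135 135 133 135 135 138 136 136 135 137
 134 132 123 120]
284 [110 112 112 107 110 107 108 107 107 107 104 103 108 118 114 113 111 104
  88  82  79  82  97 102 109 122 132 134 136 137 134 134 133 138 136 131
 131 124 120  93]
```

```bash
python3 - <<'E'
from h import *
a=grab('scene');b=grab('top')
gs=np.mean(azim(a,*blob(a,430,140,480,168,60,(455,158))))
print('grip from top',onz(b,198.7,261,129),'scene bearing',np.degrees(gs))
for u,v in((198.7,261),):
    p=onz(b,u,v,129);ca=-np.array(a['R']).T@a['t'];print('bearing of p in scene',np.degrees(np.arctan2(p[1]-ca[1],p[0]-ca[0])))
print(proj(b,[480,225,129]),proj(a,[480,225,129]))
# foot ring outer in top view: bright fit
g=cv2.cvtColor(b['pixels'],cv2.COLOR_RGB2GRAY)
xs,ys=blob(a,240,160,290,205,60,(271,182));z=azim(a,xs,ys);print('cov scene',xs.min(),xs.max(),ys.min(),ys.max(),np.degrees(np.diff(z)))
c=np.mean(azim(b,*blob(b,350,205,410,270,90,(380,239))));print('cross',cross(a,np.mean(z),b,c))
h=cv2.convexHull(np.c_[xs,ys].astype(np.float32));(u2,v2),d,_=cv2.fitEllipse(h)
c1,d1=ray(a,u2,v2);c2,d2=ray(b,380.02,238.8)
s=np.linalg.lstsq(np.c_[d1,-d2],c2-c1,rcond=None)[0];print('tri',u2,v2,d,c1+s[0]*d1,c2+s[1]*d2)
E
```

```text
grip from top [478.88817752 221.98498735 129.        ] scene bearing 163.9503793393319
bearing of p in scene 164.10472734431445
[197.19932361 260.41734865] [456.86058862 151.84665208]
cov scene 254.125 289.375 169.625 191.875 [5.35449415]
cross [ 529.32702855 -139.27882635]
tri 271.7536926269531 180.88272094726562 (22.764406204223633, 35.71009826660156) [ 530.988728   -139.11048689   68.48463625] [ 531.28289092 -142.07076277   68.83235983]
```

Emit:
apply_moves(targets=[[[1, -73.1, -52, 0, 0, 0, 37], [1, -73.1, -52, 0, 0, 0, 37], [1, -73.1, -52, 0, 0, 0, 37], [1, -73.1, -52, 0, 0, 0, 37], [1, -73.1, -52, 0, 0, 0, 37], [1, -73.1, -52, 0, 0, 0, 37], [1, -73.1, -52, 0, 0, 0, 37], [1, -73.1, -52, 0, 0, 0, 37]]])

```text
clock: 1.2
eef_pos: [294.3, -237.0, 231.6]
tcp_rot: [-3.141, 0.0, -1.986]
contact_force: [1.1, -0.3, -0.4]
opening: 1.0
```

```bash
cat >> h.py <<'E'
from scipy.spatial.transform import Rotation as Ro
def mv(p,yaw=None,rpy=None):
    s=r.sense();Rc=Ro.from_euler('xyz',s['tcp_rot'])
    d=Rc.inv().apply(np.array(p,float)-s['eef_pos'])/10
    Rt=Ro.from_euler('xyz',[np.pi,0,np.radians(yaw)])
    print('clk',round(s['clock'],2),'pos',s['eef_pos'].round(1),'rpy',np.degrees(s['tcp_rot']).round(2),'F',s['contact_force'].round(1),'T',s['wrist_torque'].round(2),'op',round(s['opening'],3),'q',s['qpos'].round(2))
    print('shift',d.round(2),'turn',np.degrees((Rc.inv()*Rt).as_rotvec()).round(2))
E
python3 -c "
from h import *
mv([481,223,200],-113.7)"
```

```text
clk 1.2 pos [ 294.3 -237.   231.6] rpy [-179.95    0.   -113.76] F [ 1.1 -0.3 -0.4] T [ 0.   -0.05  0.02] op 1.0 q [-0.68 -0.05  2.12  0.    1.07  1.3 ]
shift [-49.62   1.45   3.16] turn [-0.05  0.   -0.06]
```

Emit:
apply_moves(targets=[[[1, -49.6, 1.45, 3, 0, 0, 0], [1, -49.6, 1.45, 3, 0, 0, 0], [1, -49.6, 1.45, 3, 0, 0, 0], [1, -49.6, 1.45, 3, 0, 0, 0], [1, -49.6, 1.45, 3, 0, 0, 0], [1, -49.6, 1.45, 3, 0, 0, 0], [1, -49.6, 1.45, 3, 0, 0, 0], [1, -49.6, 1.45, 3, 0, 0, 0]]])

```text
clock: 2.0
eef_pos: [444.4, 133.7, 207.6]
tcp_rot: [-3.14, 0.0, -1.985]
contact_force: [1.1, -0.4, 0.9]
opening: 1.001
```

```bash
python3 -c "
from h import *
mv([481,223,150],-113.7)"
```

```text
clk 2.0 pos [444.4 133.7 207.6] rpy [-1.7990e+02  2.0000e-02 -1.1372e+02] F [ 1.1 -0.4  0.9] T [-0.03  0.01 -0.06] op 1.001 q [ 0.29  0.13  1.99 -0.    1.02  2.28]
shift [-9.65  0.25  5.76] turn [-0.1   0.02 -0.02]
```

Moving over the grip, then a look from just above before descending.

Emit:
apply_moves(targets=[[[1, -9.6, 0.25, 5.0, 0, 0, 0], [1, -9.6, 0.25, 5.0, 0, 0, 0], [1, -9.6, 0.25, 5.0, 0, 0, 0], [1, -9.6, 0.25, 5.0, 0, 0, 0], [1, -9.6, 0.25, 5.0, 0, 0, 0]]])

```text
clock: 2.5
eef_pos: [480.4, 221.9, 157.8]
tcp_rot: [-3.14, -0.0, -1.985]
contact_force: [0.0, 0.5, 0.7]
opening: 1.0
```

```bash
python3 -c "
from h import *
mv([481,223,92],-113.7)
a=grab('scene');b=grab('top')
P=r.sense()['eef_pos'];print(proj(a,P),proj(b,P))
c=lambda f,x,y:cv2.resize(f['pixels'][y:y+90,x:x+90],(450,450),interpolation=cv2.INTER_CUBIC)[:,:400]
cv2.imwrite('pics/g1.png',cv2.cvtColor(np.hstack([c(a,410,100),c(b,165,215)]),cv2.COLOR_RGB2BGR))"
```

```text
clk 2.5 pos [480.4 221.9 157.8] rpy [-1.7992e+02 -2.0000e-02 -1.1371e+02] F [0.  0.5 0.7] T [ 0.04 -0.03  0.03] op 1.0 q [ 0.43  0.29  1.91 -0.    0.94  2.42]
shift [-0.13 -0.    6.58] turn [-0.08 -0.02 -0.01]
[458.20662684 138.83622456] [194.98936587 259.37126011]
```

View pics/g1.png

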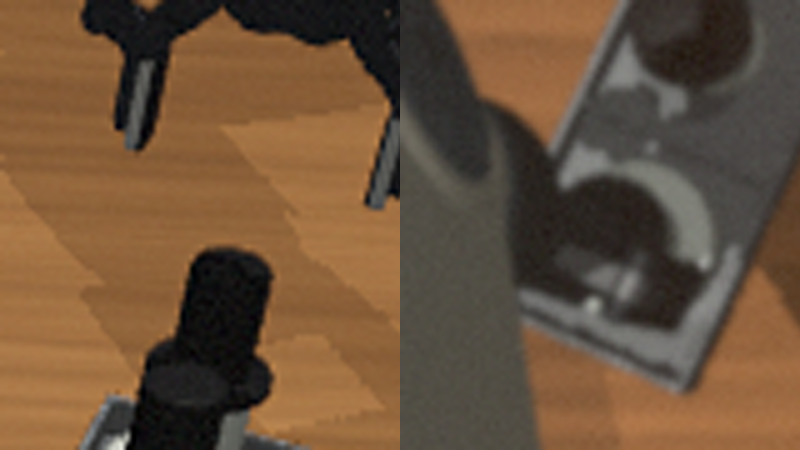

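The scene crop shows the open fingers on both sides of the big sleeve's grip, with tips at crop (135,150) and (378,208) and the grip top at (230,262). The pads are well clear of it. Descending and closing.

Emit:
apply_moves(targets=[[[1, 0, 0, 3.5, 0, 0, 0], [1, 0, 0, 6.6, 0, 0, 0], [1, 0, 0, 6.6, 0, 0, 0], [-1, 0, 0, 6.6, 0, 0, 0], [-1, 0, 0, 6.6, 0, 0, 0], [-1, 0, 0, 6.6, 0, 0, 0], [-1, 0, 0, 6.6, 0, 0, 0], [-1, 0, 0, 6.6, 0, 0, 0]]], newtons=60)

```text
clock: 3.4
eef_pos: [481.7, 221.7, 94.0]
tcp_rot: [-3.138, 0.002, -1.986]
contact_force: [-0.8, -1.8, 8.3]
opening: 0.366
```

Emit:
apply_moves(targets=[[[-1, 0, 0, 0, 0, 0, 0], [-1, 0, 0, 0, 0, 0, 0], [-1, 0, 0, 0, 0, 0, 0], [-1, 0, 0, 0, 0, 0, 0]]], newtons=100)

```text
clock: 3.8
eef_pos: [481.7, 221.7, 94.2]
tcp_rot: [-3.138, 0.002, -1.986]
contact_force: [-1.5, -0.1, 2.2]
opening: 0.347
```

```bash
python3 -c "
from h import *
mv([481,223,92],-113.7)"
```

```text
clk 3.8 pos [481.7 221.7  94.2] rpy [-1.7978e+02  1.3000e-01 -1.1378e+02] F [-1.5 -0.1  2.2] T [-0.08  0.17  0.01] op 0.347 q [ 0.43  0.38  1.95 -0.    0.8   2.42]
shift [-0.08  0.12  0.22] turn [-0.22  0.13 -0.08]
```

Emit:
apply_moves(targets=[[[-1, 0, 0, -1, 0, 0, 0], [-1, 0, 0, -3, 0, 0, 0], [-1, 0, 0, -6, 0, 0, 0], [-1, 0, 0, -10, 0, 0, 0], [-1, 0, 0, -14, 0, 0, 0], [-1, 0, 0, -14, 0, 0, 0]]])

```text
clock: 4.4
eef_pos: [483.8, 223.0, 240.0]
tcp_rot: [-3.132, 0.009, -1.986]
contact_force: [0.6, 0.4, -3.4]
opening: 0.35
```

```bash
python3 -c "
from h import *
mv([531,-140.5,220],-113.7)
a=grab('scene');b=grab('top')
c=lambda f,x,y,w,h,k:cv2.resize(f['pixels'][y:y+h,x:x+w],(w*k,h*k),interpolation=cv2.INTER_CUBIC)
cv2.imwrite('pics/g2.png',cv2.cvtColor(np.hstack([c(a,400,50,80,110,5),c(b,150,210,80,110,5)]),cv2.COLOR_RGB2BGR))"
```

```text
clk 4.4 pos [483.8 223.  240. ] rpy [-179.43    0.52 -113.77] F [ 0.6  0.4 -3.4] T [-0.01 -0.12 -0.01] op 0.35 q [ 0.43  0.19  1.83 -0.    1.1   2.42]
shift [ 31.38 -18.95   1.9 ] turn [-0.57  0.52 -0.07]
```

View pics/g2.png

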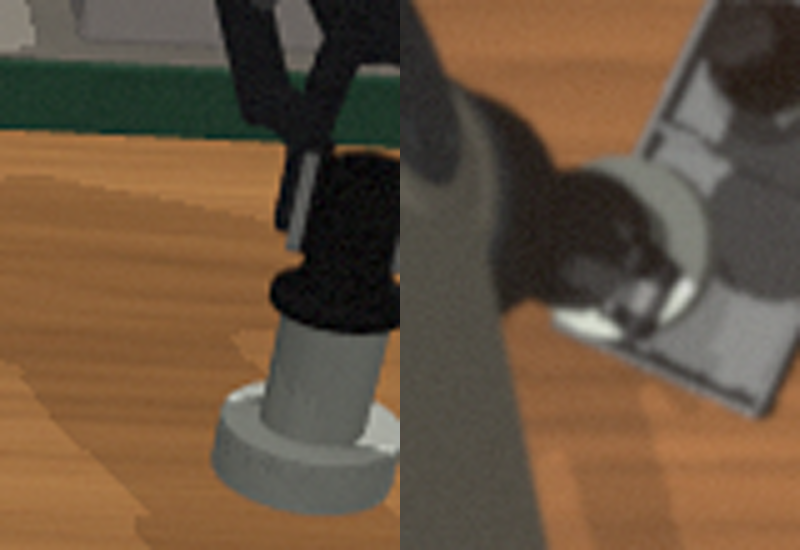

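The large sleeve is held upright and clear of the tray, with its foot at scene crop (305,460). Moving over the bearing.

Emit:
apply_moves(targets=[[[-1, 4, -2.4, 0, -0.5, 0.5, 0], [-1, 8, -4.8, 0, -0.5, 0.5, 0], [-1, 12, -7.2, 0, -0.5, 0.5, 0], [-1, 16, -9.7, 0, -0.5, 0.5, 0], [-1, 20, -12.1, 0, -0.5, 0.5, 0], [-1, 24, -14.5, 0, -0.5, 0.5, 0], [-1, 28, -16.9, 0, -0.5, 0.5, 0], [-1, 31.4, -18.95, 0, -0.5, 0.5, 0]]])

```text
clock: 5.3
eef_pos: [526.7, -144.0, 232.7]
tcp_rot: [3.134, -0.006, -1.986]
contact_force: [1.0, 0.4, -3.7]
opening: 0.349
```

Emit:
apply_moves(targets=[[[-1, 0.8, -0.5, 2, 0, 0, 0], [-1, 0.8, -0.5, 4, 0, 0, 0], [-1, 0.8, -0.5, 4, 0, 0, 0], [-1, 0.8, -0.5, 4, 0, 0, 0]]])

```text
clock: 5.7
eef_pos: [526.6, -153.0, 191.5]
tcp_rot: [3.131, -0.006, -1.986]
contact_force: [-0.7, 0.6, -3.5]
opening: 0.354
```

```bash
python3 -c "
from h import *
mv([531,-140.5,190],-113.7)
a=grab('scene','s3.png');b=grab('top','t3.png')
c=lambda f,x,y,w,h,k:cv2.resize(f['pixels'][y:y+h,x:x+w],(w*k,h*k),interpolation=cv2.INTER_CUBIC)
cv2.imwrite('pics/g3.png',cv2.cvtColor(np.hstack([c(a,225,100,100,130,4),c(b,320,180,100,130,4)]),cv2.COLOR_RGB2BGR))"
```

```text
clk 5.7 pos [ 526.6 -153.   191.5] rpy [ 179.4    -0.36 -113.8 ] F [-0.7  0.6 -3.5] T [-0.02 -0.01 -0.07] op 0.354 q [-0.28  0.28  1.83 -0.01  1.04  1.71]
shift [-1.32  0.11  0.14] turn [ 0.6  -0.36 -0.11]
```

View pics/g3.png

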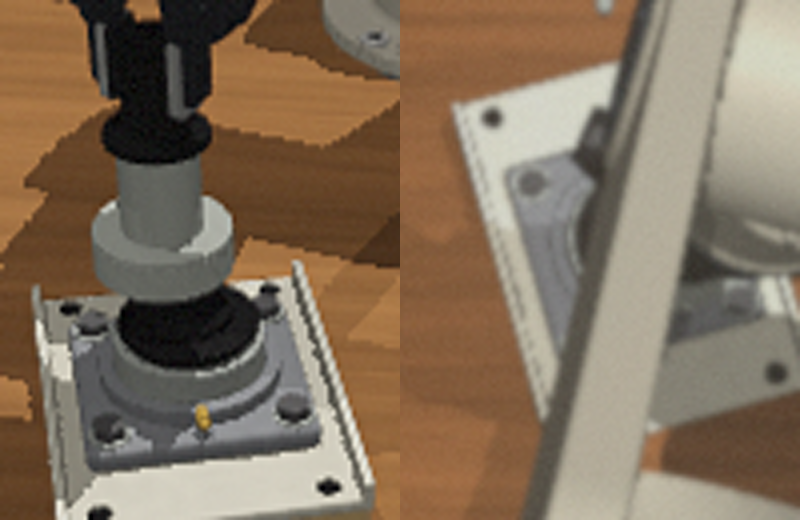

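The scene crop shows the foot about 15 mm off to the left of the cover, because my blind correction overshot. The arm blocks the top camera here. I'll align, then compare the foot and the cover within the scene camera.

Emit:
apply_moves(targets=[[[-1, -0.7, 0.1, 0.7, 0.3, -0.2, 0], [-1, -1.3, 0.1, 1.4, 0.6, -0.3, 0], [-1, -1.3, 0.1, 1.4, 0.6, -0.3, 0], [-1, -1.3, 0.1, 1.4, 0.6, -0.3, 0]]])

```text
clock: 6.2
eef_pos: [532.0, -140.4, 178.9]
tcp_rot: [-3.139, -0.001, -1.985]
contact_force: [0.6, -0.4, -3.4]
opening: 0.348
```

```bash
python3 -c "
from h import *
mv([531,-140.5,172],-113.7)
a=grab('scene','s4.png')
g=cv2.cvtColor(a['pixels'],cv2.COLOR_RGB2GRAY)
P=r.sense()['eef_pos'].copy();P[2]-=90;print('foot proj',proj(a,P),'F',K(a))
for y in range(142,196,2):print(y,g[y,246:298])
c=lambda f,x,y,w,h,k:cv2.resize(f['pixels'][y:y+h,x:x+w],(w*k,h*k),interpolation=cv2.INTER_CUBIC)
cv2.imwrite('pics/g4.png',cv2.cvtColor(c(a,235,100,75,100,6),cv2.COLOR_RGB2BGR))"
```

```text
clk 6.2 pos [ 532.  -140.4  178.9] rpy [-1.7982e+02 -5.0000e-02 -1.1372e+02] F [ 0.6 -0.4 -3.4] T [-0.01  0.04 -0.03] op 0.348 q [-0.26  0.29  1.85 -0.    1.    1.73]
shift [0.05 0.09 0.69] turn [-0.18 -0.05 -0.02]
foot proj [270.48880143 172.59345957] F 453.9722251028802
142 [76 73 73 76 74 75 73 74 73 76 76  1 23 17 20 16 21 19 14 13 10 16 12 14
 14 16  6 12  9 13 16  5 13 16 16 13 30 17 63 78 79 79 79 78 78 80 79 80
 79 78 80 80]
144 [74 73 75 74 75 76 76 75 76 76 79 75  7 13 20 16 14 21 20 15 18 19 14 18
 12 19 18 11 14 14 16 13 15 12 19  8 15 59 77 77 80 77 76 78 78 80 78 79
 79 78 80 75]
146 [74 71 72 73 75 74 72 76 73 73 72 73 70 53 21 16  9 15 18 20 15 26 17 21
 20 13 12 17 21 18 11 12 16 13 48 75 74 78 75 75 76 73 77 77 77 77 78 76
 75 76 76 76]
148 [69 72 71 71 71 72 72 70 72 68 73 72 68 72 79 88 89 86 71 28 31 28  5  3
  5  9 14 34 31 50 71 89 89 83 90 75 71 72 74 72 72 73 72 72 71 74 73 73
 73 73 75 74]
150 [ 68  67  68  70  69  68  67  68  66  69  70  67  67  70  72  87  90  95
  97  98  99  97  99 100  99 102  98  98 100  97  96  94  90  87  85  76
  70  73  70  73  73 
[... 4044 characters left out ...]
 81 157 163 135  87  85  99 132 132 131 127 128 129]
190 [105 104 105  88  87  89  88  75  82  81  89 104 110 108  74  64  37  11
   8  10  11  12  15  13   9  17  13  16  16  11  10   6   9  12  42  36
  82 158 152 159 104  81  75  86  83  98 135 133 132 110 130 130]
192 [ 88  88  88  81  89  88  90  77  82  82  86  83  85  86 100 108 114 107
 106 103  76  77  80  56  58  59  58  56  80  75  77  78 106 113 164 148
 113 106  79  84  84  86  88  85  95 131 133 131  99 112 131 130]
194 [ 87  88  88  88  65  91  91  89  85  82  83  87  89  86  88  89  87  83
  89  93  94  91  92  93  90  93  93  92  91  94  89  89  88  82  81  83
  85  84  78  86  85  87  85 106 130 133 132  94  65 131 130 129]
```

View pics/g4.png

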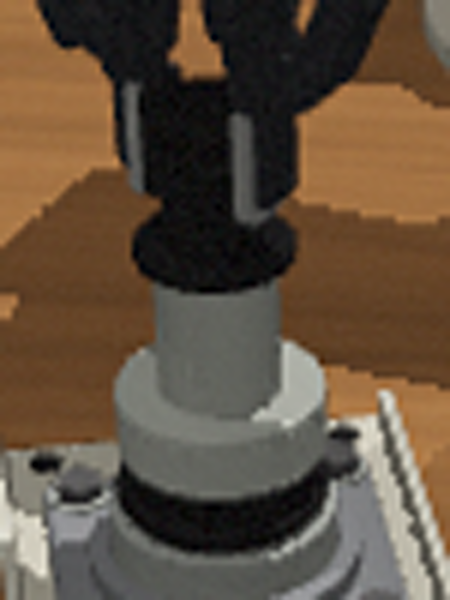

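```bash
python3 -c "
from h import *
from scipy.optimize import fsolve
a=grab('scene');cam=-np.array(a['R']).T@a['t']
def pt(x,y,z,rad,s):
    d=(cam-[x,y,0])[:2];d/=np.linalg.norm(d);return proj(a,[x+s*rad*d[0],y+s*rad*d[1],z])
for vf in(182.8,183.2,183.6):
    print('foot x',vf,fsolve(lambda q:pt(q[0],-140,88.7,34.5,1)[1]-vf,[530]))
for vb,vt in((191.9,169.6),(191.5,169.6),(191.5,170.0),(191.9,169.3)):
    print('cover x,ztop',vb,vt,fsolve(lambda q:[pt(q[0],-140,q[1]-4,35.5,1)[1]-vb,pt(q[0],-140,q[1],35.5,-1)[1]-vt],[530,71]))
for z in(88.7,98):print('u->y foot',[(y,proj(a,[531,y,z])[0].round(2)) for y in(-143,-140,-137)])
print('cover',[(y,proj(a,[531,y,69])[0].round(2)) for y in(-143,-140,-137)])
"
```

```text
foot x 182.8 [532.52368201]
foot x 183.2 [533.87118401]
foot x 183.6 [535.21536221]
cover x,ztop 191.9 169.6 [551.55452016  85.62311541]
cover x,ztop 191.5 169.6 [538.19261144  76.94448619]
cover x,ztop 191.5 170.0 [523.99394776  66.73117532]
cover x,ztop 191.9 169.3 [561.51797775  92.80256481]
u->y foot [(-143, np.float64(269.39)), (-140, np.float64(270.9)), (-137, np.float64(272.41))]
u->y foot [(-143, np.float64(269.19)), (-140, np.float64(270.7)), (-137, np.float64(272.22))]
cover [(-143, np.float64(269.81)), (-140, np.float64(271.3)), (-137, np.float64(272.79))]
```

```bash
python3 -c "
from h import *
b=grab('top')
R=Ro.from_euler('xyz',np.radians([-179.43,.52,-113.77])).as_matrix()
print('axis',R[:,2])
P=np.array([483.8,223,240.])
for h in(90,70):
    q=P+R[:,2]*h;print(h,'predicted',q,'pix',proj(b,q), 'edges',[proj(b,q+34.5*np.array(d)).round(1).tolist() for d in((1,0,0),(-1,0,0),(0,1,0),(0,-1,0))])
    print(onz(b,193,259.5,q[2]))
"
```

```text
axis [ 0.0127622   0.00429551 -0.99990933]
90 predicted [484.94859758 223.38659627 150.00816   ] pix [195.30582919 257.35185457] edges [[196.3, 239.5], [194.3, 275.5], [177.4, 257.2], [213.2, 257.5]]
[480.79683189 227.59476314 150.00816   ]
70 predicted [484.69335368 223.30068599 170.00634667] pix [192.50931737 256.94754788] edges [[193.5, 238.7], [191.5, 275.5], [174.2, 256.8], [210.8, 257.1]]
[479.91912689 222.10313754 170.00634667]
```

The scene view alone leaves x and height coupled, and earlier top-view data suggest the sleeve sits a few mm off the TCP in x. I'll take the sleeve over clear bench, where the top camera sees its ring, and measure that offset properly.

Emit:
apply_moves(targets=[[[-1, 0, 0, -4, 0, 0, 0], [-1, -4, 2.3, -6, 0, 0, 0], [-1, -8, 4.6, -7, 0, 0, 0], [-1, -12, 7, -7, 0, 0, 0], [-1, -16, 9.3, -7, 0, 0, 0], [-1, -20, 11.6, -7, 0, 0, 0], [-1, -24, 13.9, -7, 0, 0, 0], [-1, -28, 16.3, -7, 0, 0, 0]]])

```text
clock: 7.15
eef_pos: [495.5, 182.9, 248.9]
tcp_rot: [-3.137, -0.0, -1.986]
contact_force: [1.0, -0.7, -3.2]
opening: 0.35
```

Emit:
apply_moves(targets=[[[-1, -4, 2.3, 0, 0, 0, 0], [-1, -8, 4.6, 0, 0, 0, 0], [-1, -11, 6.4, 0, 0, 0, 0], [-1, -11, 6.4, 0, 0, 0, 0], [-1, -11, 6.4, 0, 0, 0, 0]]])

```text
clock: 7.65
eef_pos: [481.0, 309.7, 248.4]
tcp_rot: [-3.137, -0.001, -1.984]
contact_force: [-0.6, -0.1, -3.1]
opening: 0.354
```

```bash
python3 -c "
from h import *
mv([531,-140.5,240],-113.7)
b=grab('top','t5.png');a=grab('scene','s5.png')
s=r.sense();ax=Ro.from_euler('xyz',s['tcp_rot']).as_matrix()[:,2]
q=s['eef_pos']+ax*90.2;print('foot pred',q,proj(b,q),proj(a,q),ax)
u,v=proj(b,q).astype(int);x0,y0=u-40,v-40
u2,v2=proj(a,q).astype(int)
c=lambda f,x,y,w,h,k:cv2.resize(f['pixels'][y:y+h,x:x+w],(w*k,h*k),interpolation=cv2.INTER_CUBIC)
print(x0,y0,u2-40,v2-70)
cv2.imwrite('pics/g5.png',cv2.cvtColor(np.hstack([c(b,x0,y0,80,80,5),c(a,u2-40,v2-50,80,80,5)]),cv2.COLOR_RGB2BGR))"
```

```text
clk 7.65 pos [481.  309.7 248.4] rpy [-1.7973e+02 -4.0000e-02 -1.1368e+02] F [-0.6 -0.1 -3.1] T [-0.02 -0.    0.04] op 0.354 q [ 0.57  0.25  1.73 -0.    1.15  2.56]
shift [ 39.22 -22.65   0.98] turn [-0.27 -0.04  0.02]
foot pred [481.72822854 308.11880341 158.32812449] [149.66389967 258.42382453] [503.49102601 141.60655013] [ 0.00406365 -0.0026147  -0.99998832]
109 218 463 71
```

View pics/g5.png

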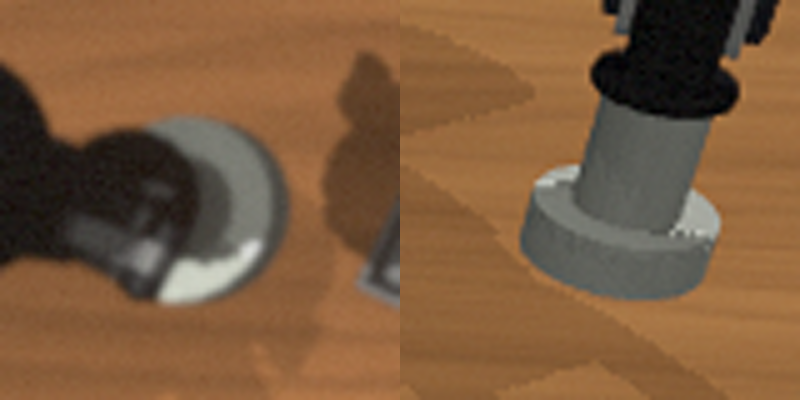

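```bash
cat > ft.py <<'E'
from h import *
b=cv2.imread('pics/t5.png');a=cv2.imread('pics/s5.png')
B=r.grab_frame('top');A=r.grab_frame('scene')
s=r.sense();ax=Ro.from_euler('xyz',s['tcp_rot']).as_matrix()[:,2];q=s['eef_pos']+ax*90.2
def sil(f,c,rad=34.5,h=16):
    th=np.linspace(0,2*np.pi,361);P=np.array([[c[0]+rad*np.cos(t),c[1]+rad*np.sin(t),c[2]+z] for z in(0,h) for t in th])
    p=np.array([proj(f,x) for x in P]);return p
def mask(im,x0,y0,x1,y1,k=4):
    g=cv2.resize(im[y0:y1,x0:x1],None,fx=k,fy=k,interpolation=cv2.INTER_CUBIC).astype(int)
    m=(g[...,2]-g[...,0])<30   # not wood (low red-blue difference)
    ys,xs=np.nonzero(m);return (xs+.5)/k-.5+x0,(ys+.5)/k-.5+y0
xs,ys=mask(b,144,230,175,295);p=sil(B,q)
print('top  meas umax,vmin,vmax',xs.max(),ys.min(),ys.max(),' pred',p[:,0].max(),p[:,1].min(),p[:,1].max())
xs,ys=mask(a,480,120,535,160);p=sil(A,q)
sel=ys>123
print('scene meas umin,umax,vmax',xs.min(),xs.max(),ys.max(),' pred',p[:,0].min(),p[:,0].max(),p[:,1].max())
d=[(proj(f,q+[10,0,0])-proj(f,q),proj(f,q+[0,10,0])-proj(f,q)) for f in(B,A)];print(np.round(d,2).tolist())
E
python3 ft.py
```

```text
top  meas umax,vmin,vmax 165.875 241.375 277.875  pred 167.8567924925859 239.51262065822309 276.6051363320766
scene meas umin,umax,vmax 486.625 526.375 150.375  pred 484.9602701548602 524.7278884408221 150.77680320850203
[[[0.38, -5.26], [-5.24, -0.05]], [[1.33, 2.59], [5.24, 0.28]]]
```

Both cameras put the foot about (−2 to −3, +3.6) mm from the TCP axis here. Close to the work, the scene camera shows the foot and cover aligned sideways to within about 0.6 mm. I'll go back with TCP x≈533 and make a gentle contact, to get the height and check from there.

Emit:
apply_moves(targets=[[[-1, 4.5, -2.6, 0, -0.2, 0, 0], [-1, 8.8, -5.1, 0, -0.2, 0, 0], [-1, 13, -7.6, 0, -0.2, 0, 0], [-1, 17.3, -10.1, 0, -0.2, 0, 0], [-1, 21.6, -12.6, 0, -0.2, 0, 0], [-1, 26, -15.2, 0, -0.2, 0, 0], [-1, 30.3, -17.7, 0, -0.2, 0, 0], [-1, 34.5, -20.2, 0, -0.2, 0, 0]]])

```text
clock: 8.65
eef_pos: [526.1, -91.2, 250.2]
tcp_rot: [-3.139, -0.0, -1.989]
contact_force: [1.7, -0.2, -4.4]
opening: 0.352
```

```bash
python3 -c "
from h import *
mv([533,-140.5,178],-113.7)"
```

```text
clk 8.65 pos [526.1 -91.2 250.2] rpy [-1.7988e+02 -1.0000e-02 -1.1396e+02] F [ 1.7 -0.2 -4.4] T [ 0.01 -0.08 -0.02] op 0.352 q [-0.17  0.19  1.81 -0.    1.14  1.82]
shift [ 4.23 -2.62  7.23] turn [-0.12 -0.01 -0.26]
```

Emit:
apply_moves(targets=[[[-1, 4.2, -2.6, 3, -0.1, 0, -0.2], [-1, 4.2, -2.6, 6, -0.1, 0, -0.2], [-1, 4.2, -2.6, 7.1, -0.1, 0, -0.2], [-1, 4.2, -2.6, 7.1, -0.1, 0, -0.2], [-1, 4.2, -2.6, 7.1, -0.1, 0, -0.2], [-1, 4.2, -2.6, 7.1, -0.1, 0, -0.2]]])

```text
clock: 9.25
eef_pos: [533.9, -139.6, 180.9]
tcp_rot: [-3.139, 0.0, -1.984]
contact_force: [-0.3, 0.6, -2.7]
opening: 0.35
```

```bash
python3 -c "
from h import *
mv([533,-140.5,165],-113.7)"
```

```text
clk 9.25 pos [ 533.9 -139.6  180.9] rpy [-1.7984e+02  2.0000e-02 -1.1370e+02] F [-0.3  0.6 -2.7] T [ 0.04  0.01 -0.03] op 0.35 q [-0.26  0.29  1.84 -0.    1.    1.73]
shift [0.12 0.05 1.59] turn [-0.16  0.02  0.  ]
```

Emit:
apply_moves(targets=[[[-1, 0.1, 0.05, 0.2, -0.1, 0, 0], [-1, 0.1, 0.05, 0.4, -0.1, 0, 0], [-1, 0.1, 0.05, 0.6, -0.1, 0, 0], [-1, 0.1, 0.05, 0.7, -0.1, 0, 0], [-1, 0.1, 0.05, 0.8, -0.1, 0, 0], [-1, 0.1, 0.05, 0.9, -0.1, 0, 0]]])

```text
clock: 9.85
eef_pos: [533.0, -140.3, 171.8]
tcp_rot: [-3.141, 0.0, -1.984]
contact_force: [-0.2, 1.6, -3.6]
opening: 0.352
```

```bash
python3 -c "
from h import *
mv([533,-140.5,165],-113.7)
a=grab('scene')
g=cv2.cvtColor(a['pixels'],cv2.COLOR_RGB2GRAY)
for y in range(180,196):print(y,g[y,262:282])"
```

```text
clk 9.85 pos [ 533.  -140.3  171.8] rpy [-1.7995e+02  2.0000e-02 -1.1370e+02] F [-0.2  1.6 -3.6] T [ 0.03 -0.02  0.02] op 0.352 q [-0.26  0.31  1.85  0.    0.99  1.72]
shift [ 0.02 -0.01  0.68] turn [-0.05  0.02  0.  ]
180 [100 101 101  99 101  99  96  96  98  99 100 102 101 100  97  98  96  94
  94  93]
181 [102 100 101 101 100  98 100  99  98  98 101 100  98  99  99  98  98  95
  95  94]
182 [100 102 101  98 101 101  99  98 100  99  99  98  99  99  95  98  97  96
  94  95]
183 [104 102 102 103  99 101 101 100  97  98  98  98  98  98  97  96  97  96
  97  98]
184 [ 90 107 105 105 104 102 104 102  98 100  99  98  98  98  97 100  98 101
 104  66]
185 [ 38  55  59  90  97 111 105 104 102 102 100 102 101 102 100  84  71  52
  42  25]
186 [10 21 20 38 38 51 54 56 55 58 53 51 52 48 45 36 23 13  7 14]
187 [16 10 14  3 10  6 13 16 16 16 14 16 17  6  9  5 15  8 13 17]
188 [11 21 20 15  1 10 15 11 11 10 11 16  5 19 21 17 17 18 15 20]
189 [ 7 18 15 18 27 10 23 20 13 20 21 22 14 20 15 17  6 13 11  3]
190 [39 10  7 14 13 10 13 15 19 18 12 12 17 17 12 17  8 13 45 35]
191 [104  78  59  22  27   9  15  19  13  15  17  23  16   8  31  39  39  77
  74  79]
192 [114 107 107 103  75  77  79  56  60  59  59  58  81  77  77  82 105 109
 110 152]
193 [ 94  87 104 110 110 109 106 105 107 104 106 108 110 110 106 101  99  89
  90 106]
194 [88 82 89 94 94 90 89 91 92 94 91 92 93 93 91 91 88 83 82 84]
195 [87 89 88 89 87 84 90 88 89 89 85 87 88 87 86 84 83 83 83 83]
```

Emit:
apply_moves(targets=[[[-1, 0, 0, 0.08, 0, 0, 0], [-1, 0, 0, 0.16, 0, 0, 0], [-1, 0, 0, 0.24, 0, 0, 0], [-1, 0, 0, 0.32, 0, 0, 0]]])

```text
clock: 10.3
eef_pos: [532.9, -140.3, 168.3]
tcp_rot: [-3.141, 0.0, -1.984]
contact_force: [0.4, 0.5, -3.6]
opening: 0.352
```

Emit:
apply_moves(targets=[[[-1, 0, 0, 0.07, 0, 0, 0], [-1, 0, 0, 0.14, 0, 0, 0], [-1, 0, 0, 0.2, 0, 0, 0]]])

```text
clock: 10.6
eef_pos: [533.0, -140.3, 166.3]
tcp_rot: [-3.141, 0.0, -1.984]
contact_force: [-0.3, -0.5, -3.1]
opening: 0.347
```

Emit:
apply_moves(targets=[[[-1, 0, 0, 0.06, 0, 0, 0], [-1, 0, 0, 0.12, 0, 0, 0], [-1, 0, 0, 0.18, 0, 0, 0], [-1, 0, 0, 0.24, 0, 0, 0]]])

```text
clock: 11.0
eef_pos: [533.2, -140.5, 164.3]
tcp_rot: [-3.14, 0.0, -1.984]
contact_force: [-1.2, 0.8, 3.1]
opening: 0.351
```

Emit:
apply_moves(targets=[[[-1, 0, 0, 0.05, 0, 0, 0], [-1, 0, 0, 0.1, 0, 0, 0], [-1, 0, 0, 0.15, 0, 0, 0]]])

```text
clock: 11.3
eef_pos: [533.3, -140.5, 163.0]
tcp_rot: [-3.14, 0.0, -1.984]
contact_force: [-1.0, -0.0, 2.9]
opening: 0.351
```

```bash
python3 -c "
from h import *
mv([533,-140.5,165],-113.7)
a=grab('scene','s6.png')
g=cv2.cvtColor(a['pixels'],cv2.COLOR_RGB2GRAY)
for y in range(183,195):print(y,g[y,250:294])
c=cv2.resize(a['pixels'][140:210,230:320],None,fx=6,fy=6,interpolation=cv2.INTER_CUBIC)
cv2.imwrite('pics/g6.png',cv2.cvtColor(c,cv2.COLOR_RGB2BGR))"
```

```text
clk 11.3 pos [ 533.3 -140.5  163. ] rpy [-1.7991e+02  2.0000e-02 -1.1370e+02] F [-1.  -0.   2.9] T [-0.04  0.34  0.04] op 0.351 q [-0.26  0.32  1.86  0.    0.97  1.72]
shift [ 0.01  0.03 -0.2 ] turn [-0.09  0.02  0.  ]
183 [105 178 130  96  57  25  99  97  97 101 102 101  98 101 101  96  96 100
 101 103 100 102 101  98  98 100 100  96  98  95  95  94  94  93  96  95
  93  97  62  72 167 113 132 130]
184 [132 108 122 116 101  11  70  99  98  99 103 101 103 100 102 100  99 102
 100 100 101  98 100  99  97 101  97  98  97  95  95  93  93  91  96  96
  96  68  23  85 166 110 133 130]
185 [137 144 149 117 110  35  27  70 103 101 100 103 102 104  98 102 101 100
  98  98 101  99  99 100  99  99  97  98  98  97  95  96  93  97  98  97
  67  20  55  86 167 119 136 131]
186 [150 102 105 103 114 104   8  29  69 109 103 101 103 102 104 101 103 101
 101 100  97 100 100  98  99 101  96  98  97  97  95  96  97  98 110  65
  22  54 160 158 123 121 134 132]
187 [138  85  88  87 111 111  54  10  24  55  88 106 105 102 103 102 100 103
  99 100  97  98  98  98  97  97  98 100  97  99  97  99 106  74  52
[... 626 characters left out ...]
8 110 108 108 105  58  24  10  11   8  15
  13  15   8   5  12   5  15  11  11   7   9  39  44  72  78 159 171 149
 106  80  83  82  85 116 136 133]
192 [ 91  89  89  77  83  82  83  88  88  99 110 109  77  73  75  59  43  28
  28  21  22  20  14  23  29  43  41  62  76  78  84 178 161 154 109  98
  85  85  86  85  90 131 134 132]
193 [ 83  88  90  88  80  81  86  87  85  88  91 102 103 106 107 106 105 102
 104 104  75  74  76  75  77  81 107 107 108 105 100 116 109  99  81  85
  83  87  85  86 117 133 134 134]
194 [ 65  93  90  90  85  82  86  85  88  88  88  89  95  90  90 105 105 111
 115 115 113 112 110 110 106 103 101  92  91  90  85  80  84  79  81  85
  84  86  87 106 128 133 134  95]
```

View pics/g6.png

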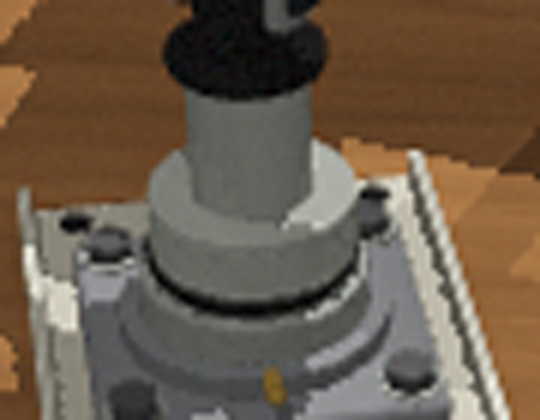

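The ring passed over the middle without touching and bears on the rim. Force is +6 N from baseline and the cartridge has begun to slide. The dark rim strip is even left and right at crop (145,250) and (358,265), and a little thick in front, about 2 mm in x. I'll lift 2 mm, nudge +1.5 mm in x and go down again.

Emit:
apply_moves(targets=[[[-1, 0, 0, -0.25, 0, 0, 0], [-1, -0.06, -0.15, -0.25, 0, 0, 0], [-1, -0.06, -0.15, -0.25, 0, 0, 0], [-1, -0.06, -0.15, -0.15, 0, 0, 0], [-1, -0.06, -0.15, -0.08, 0, 0, 0], [-1, -0.06, -0.15, 0.0, 0, 0, 0]]])

```text
clock: 11.95
eef_pos: [535.0, -140.6, 162.9]
tcp_rot: [-3.14, 0.0, -1.984]
contact_force: [-1.3, 0.3, 1.7]
opening: 0.348
```

```bash
python3 -c "
from h import *
mv([534.8,-140.5,160],-113.7)
a=grab('scene')
g=cv2.cvtColor(a['pixels'],cv2.COLOR_RGB2GRAY)
for y in range(183,195):print(y,g[y,250:258],g[y,268:274],g[y,284:294])"
```

```text
clk 11.95 pos [ 535.  -140.6  162.9] rpy [-1.799e+02  2.000e-02 -1.137e+02] F [-1.3  0.3  1.7] T [ 0.06  0.25 -0.02] op 0.348 q [-0.26  0.32  1.85  0.    0.97  1.72]
shift [-0.    0.02  0.29] turn [-0.1   0.02  0.  ]
183 [103 180 130  94  56  64  96  97] [ 98  99 100 101  97 100] [ 94  93  95  95  86 126 166 114 130 129]
184 [130 107 120 113  78  25 100  97] [ 97 101 101  99  99  99] [ 95  95  93  78  34  95 164 109 133 131]
185 [136 141 144 116 105  37  63  99] [102  99  99  99  98 101] [ 96  97 104  34  61 156 167 117 134 132]
186 [151 155 154 131 111 104  18  57] [ 98  99 100  97 100  97] [ 99  67  46  51 158 165 120 121 133 131]
187 [139 103 104  94 111 112  51  14] [100 101  99  96  99 101] [ 67  17  36  83 168 159  83 109 134 132]
188 [108  84  88  80 101 110  76  53] [102 102 100  98  97  99] [ 22  56  84 160 161 101  82  98 133 131]
189 [ 88  86  89  79  83 107 109 107] [103 105 101 102 101 100] [ 57  73  82 162 114  82  83  83 135 131]
190 [ 89  90  88  74  80  86 106 113] [71 69 72 85 68 69] [158 157 140  97  79  77  83  98 135 133]
191 [89 91 89 71 81 81 91 99] [22 25 28 34 21 24] [162 148  99  81  84  85  85 114 134 134]
192 [90 87 91 77 79 81 85 87] [22 16 15 18 18 18] [101  99  85  86  88  87  92 131 133 132]
193 [84 88 90 86 79 84 83 85] [104  75  74  76  73  77] [ 84  85  83  86  84  84 118 134 133 133]
194 [66 91 91 88 84 81 84 85] [114 112 108 111 109 110] [ 82  85  85  88  86 105 130 133 134  98]
```

Emit:
apply_moves(targets=[[[-1, 0, 0, 0.03, 0, 0, 0], [-1, 0, 0, 0.06, 0, 0, 0], [-1, 0, 0, 0.09, 0, 0, 0], [-1, 0, 0, 0.12, 0, 0, 0]]])

```text
clock: 12.4
eef_pos: [535.1, -140.6, 161.9]
tcp_rot: [-3.14, 0.0, -1.984]
contact_force: [-1.5, 0.6, 2.5]
opening: 0.351
```

Emit:
apply_moves(targets=[[[-1, 0, 0, 0.03, 0, 0, 0], [-1, 0, 0, 0.06, 0, 0, 0], [-1, 0, 0, 0.09, 0, 0, 0], [-1, 0, 0, 0.12, 0, 0, 0]]])

```text
clock: 12.8
eef_pos: [535.1, -140.6, 160.7]
tcp_rot: [-3.14, 0.0, -1.984]
contact_force: [-0.8, 0.7, 2.2]
opening: 0.35
```

Emit:
apply_moves(targets=[[[-1, 0, 0, 0.03, 0, 0, 0], [-1, 0, 0, 0.06, 0, 0, 0], [-1, 0, 0, 0.09, 0, 0, 0], [-1, 0, 0, 0.12, 0, 0, 0]]])

```text
clock: 13.2
eef_pos: [535.1, -140.6, 159.5]
tcp_rot: [-3.14, 0.0, -1.984]
contact_force: [-1.2, -0.2, 1.9]
opening: 0.348
```

Emit:
apply_moves(targets=[[[-1, 0, 0, 0.03, 0, 0, 0], [-1, 0, 0, 0.06, 0, 0, 0], [-1, 0, 0, 0.09, 0, 0, 0], [-1, 0, 0, 0.12, 0, 0, 0]]])

```text
clock: 13.6
eef_pos: [535.2, -140.7, 158.5]
tcp_rot: [-3.139, 0.0, -1.984]
contact_force: [-1.4, -0.3, 5.6]
opening: 0.354
```

Emit:
apply_moves(targets=[[[-1, 0, 0, 0.03, 0, 0, 0], [-1, 0, 0, 0.06, 0, 0, 0], [-1, 0, 0, 0.09, 0, 0, 0], [-1, 0, 0, 0.12, 0, 0, 0]]])

```text
clock: 14.0
eef_pos: [535.6, -140.8, 157.9]
tcp_rot: [-3.138, 0.0, -1.984]
contact_force: [-1.3, -0.2, 7.2]
opening: 0.349
```

Emit:
apply_moves(targets=[[[-1, 0, 0, 0.03, 0, 0, 0], [-1, 0, 0, 0.06, 0, 0, 0], [-1, 0, 0, 0.09, 0, 0, 0]]])

```text
clock: 14.3
eef_pos: [535.6, -140.8, 156.9]
tcp_rot: [-3.138, 0.0, -1.984]
contact_force: [-0.4, 0.2, -4.2]
opening: 0.345
```

The force rose at the stop and then dropped, so the bead has snapped. Continuing carefully to home.

Emit:
apply_moves(targets=[[[-1, 0.02, 0.05, 0.03, -0.2, 0, 0], [-1, 0.02, 0.05, 0.06, -0.2, 0, 0], [-1, 0.02, 0.05, 0.09, -0.2, 0, 0]]])

```text
clock: 14.6
eef_pos: [534.8, -140.7, 155.6]
tcp_rot: [3.141, 0.0, -1.984]
contact_force: [0.3, -0.2, -3.2]
opening: 0.347
```

Emit:
apply_moves(targets=[[[-1, 0, 0, 0.03, 0, 0, 0], [-1, 0, 0, 0.06, 0, 0, 0]]])

```text
clock: 14.8
eef_pos: [534.7, -140.7, 154.7]
tcp_rot: [3.14, 0.0, -1.984]
contact_force: [-0.0, -0.9, -3.2]
opening: 0.351
```

Emit:
apply_moves(targets=[[[-1, 0, 0, 0.03, 0, 0, 0], [-1, 0, 0, 0.06, 0, 0, 0]]])

```text
clock: 15.0
eef_pos: [534.8, -140.6, 154.3]
tcp_rot: [3.141, 0.0, -1.984]
contact_force: [-0.8, 0.7, -0.1]
opening: 0.351
```

Emit:
apply_moves(targets=[[[-1, 0, 0, 0.03, 0, 0, 0], [-1, 0, 0, 0.06, 0, 0, 0]]])

```text
clock: 15.2
eef_pos: [534.9, -140.7, 154.1]
tcp_rot: [3.141, 0.0, -1.984]
contact_force: [-1.7, 0.9, 3.3]
opening: 0.353
```

Emit:
apply_moves(targets=[[[-1, 0, 0, 0.05, 0, 0, 0], [-1, 0, 0, 0.05, 0, 0, 0]]])

```text
clock: 15.4
eef_pos: [535.1, -140.8, 154.0]
tcp_rot: [3.141, 0.0, -1.984]
contact_force: [-2.4, -0.5, 5.5]
opening: 0.348
```

Emit:
apply_moves(targets=[[[-1, 0, 0, 0.08, 0, 0, 0], [-1, 0, 0, 0.1, 0, 0, 0]]])

```text
clock: 15.6
eef_pos: [535.3, -140.8, 153.7]
tcp_rot: [-3.141, 0.001, -1.984]
contact_force: [-3.6, -0.2, 10.3]
opening: 0.351
```

```bash
python3 -c "
from h import *
mv([534.8,-140.6,154],-113.7)"
```

```text
clk 15.6 pos [ 535.3 -140.8  153.7] rpy [-1.7998e+02  3.0000e-02 -1.1370e+02] F [-3.6 -0.2 10.3] T [0.18 0.82 0.04] op 0.351 q [-0.26  0.33  1.86  0.    0.95  1.72]
shift [-0.    0.06 -0.03] turn [-0.02  0.03  0.  ]
```

Emit:
apply_moves(targets=[[[-1, 0, 0.03, 0.12, 0, 0, 0], [-1, 0, 0.03, 0.14, 0, 0, 0]]])

```text
clock: 15.8
eef_pos: [535.4, -140.9, 153.6]
tcp_rot: [-3.14, 0.001, -1.984]
contact_force: [-4.5, -0.1, 13.6]
opening: 0.349
```

Emit:
apply_moves(targets=[[[-1, 0, 0.02, 0.14, 0, 0, 0], [-1, 0, 0.02, 0.15, 0, 0, 0]]])

```text
clock: 16.0
eef_pos: [535.5, -141.0, 153.4]
tcp_rot: [-3.139, 0.001, -1.984]
contact_force: [-5.1, 1.4, 15.8]
opening: 0.35
```

Emit:
apply_moves(targets=[[[-1, 0, 0.02, 0.16, 0, 0, 0], [-1, 0, 0.02, 0.16, 0, 0, 0], [-1, 0, 0.02, 0.16, 0, 0, 0], [-1, 0, 0.02, 0.16, 0, 0, 0], [-1, 0, 0.02, 0.16, 0, 0, 0], [-1, 0, 0.02, 0.16, 0, 0, 0]]])

```text
clock: 16.6
eef_pos: [535.6, -141.0, 153.4]
tcp_rot: [-3.139, 0.001, -1.984]
contact_force: [-6.1, 0.8, 16.7]
opening: 0.352
```

Emit:
apply_moves(targets=[[[-1, 0, 0.02, 0.16, 0, 0, 0], [-1, 0, 0.02, 0.16, 0, 0, 0], [-1, 0, 0.02, 0.16, 0, 0, 0], [-1, 0, 0.02, 0.16, 0, 0, 0], [-1, 0, 0.02, 0.16, 0, 0, 0], [-1, 0, 0.02, 0.16, 0, 0, 0]]])

```text
clock: 17.2
eef_pos: [535.6, -141.0, 153.3]
tcp_rot: [-3.138, 0.001, -1.984]
contact_force: [-5.6, 1.2, 17.4]
opening: 0.351
```

```bash
python3 -c "
from h import *
mv([534.8,-140.6,154],-113.7)"
```

```text
clk 17.2 pos [ 535.6 -141.   153.3] rpy [-1.7979e+02  4.0000e-02 -1.1369e+02] F [-5.6  1.2 17.4] T [0.29 1.4  0.02] op 0.351 q [-0.26  0.33  1.86  0.    0.95  1.72]
shift [-0.    0.09 -0.07] turn [-0.21  0.04  0.01]
```

Push held at about 20 N (17 N reading plus 3.2 N sleeve weight). I'll hold a little longer, then release straight up.

Emit:
apply_moves(targets=[[[-1, 0, 0.02, 0.16, 0, 0, 0], [-1, 0, 0.02, 0.16, 0, 0, 0], [-1, 0, 0.02, 0.16, 0, 0, 0], [-1, 0, 0.02, 0.08, 0, 0, 0], [-1, 0, 0.04, 0, -0.1, 0, 0], [-1, 0, 0.05, -0.2, -0.2, 0, 0], [-1, 0, 0.05, -0.5, -0.2, 0, 0], [-1, 0, 0.05, -1, -0.2, 0, 0]]])

```text
clock: 18.0
eef_pos: [534.9, -140.8, 163.0]
tcp_rot: [3.141, 0.001, -1.984]
contact_force: [0.4, 1.1, -3.8]
opening: 0.353
```

Emit:
apply_moves(targets=[[[-1, 0, 0, -3, 0, 0, 0], [-1, 0, 0, -6, 0, 0, 0], [-1, 0, 0, -8.5, 0, 0, 0], [-1, -4, 2.3, -8.5, 0, 0, 0], [-1, -8, 4.6, -8.5, 0, 0, 0], [-1, -12, 7, -8.5, 0, 0, 0], [-1, -16, 9.3, -8.5, 0, 0, 0], [-1, -20, 11.6, -8.5, 0, 0, 0]]])

```text
clock: 18.8
eef_pos: [508.6, 90.7, 248.4]
tcp_rot: [3.142, 0.001, -1.985]
contact_force: [1.1, 0.2, -2.9]
opening: 0.354
```

```bash
python3 -c "
from h import *
mv([481.7,221.7,250],-113.7)
a=grab('scene','s7.png');b=grab('top','t7.png')
xs,ys=blob(a,240,160,290,205,60,(271,186));print('scene blob',xs.min(),xs.max(),ys.min(),ys.max())
xs,ys=blob(b,350,205,410,270,90,(380,239));print('top blob',xs.min(),xs.max(),ys.min(),ys.max())
c=lambda f,x,y,w,h,k:cv2.resize(f['pixels'][y:y+h,x:x+w],(w*k,h*k),interpolation=cv2.INTER_CUBIC)
cv2.imwrite('pics/g7.png',cv2.cvtColor(np.hstack([c(a,240,155,65,65,6),c(b,348,205,65,65,6)]),cv2.COLOR_RGB2BGR))"
```

```text
clk 18.8 pos [508.6  90.7 248.4] rpy [ 1.8000e+02  5.0000e-02 -1.1371e+02] F [ 1.1  0.2 -2.9] T [ 0.   -0.11  0.04] op 0.354 q [0.17 0.17 1.84 0.   1.13 2.16]
shift [-10.91   7.74  -0.15] turn [ 0.    0.05 -0.01]
scene blob 253.875 289.375 174.625 195.125
top blob 363.875 395.875 223.125 254.625
```

View pics/g7.png

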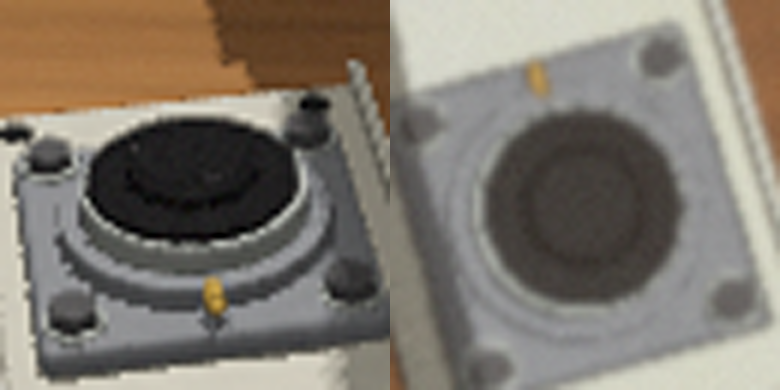

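```bash
python3 -c "
from h import *
f=r.grab_frame('scene')
for n,y0 in(('s0',160),('s7',165)):
    g=cv2.cvtColor(cv2.imread('pics/%s.png'%n),cv2.COLOR_BGR2GRAY)
    print(n,'col271',g[y0:y0+42,271],'col 262',g[y0:y0+42,262],'col 281',g[y0:y0+42,281])
g=cv2.cvtColor(cv2.imread('pics/s7.png'),cv2.COLOR_BGR2GRAY)
for y in range(176,194,2):print(y,g[y,248:260],g[y,283:296])
th=np.linspace(0,6.283,400)
def ext(rad,z,cx=531,cy=-140):
    p=np.array([proj(f,[cx+rad*np.cos(t),cy+rad*np.sin(t),z]) for t in th]);return p[:,0].min().round(1),p[:,0].max().round(1),p[:,1].min().round(1),p[:,1].max().round(1)
for z in(56,58,60,62):print(z,'rimtop',ext(35.5,z+4),'rimbot',ext(35.5,z),'lip',ext(38,z))
"
```

```text
s0 col271 [117 116 119 116 119 123 128 127 129  95  41  28  31  32  30  31  34  32
  32  31  36  31  33  26  17  24  31  31  32  34  15  14  56 116  92  82
  84  83  83  84  77 139] col 262 [116 118 118 118 121 127 127 126 129 123 126  96  43  30  30  22  25  25
  21  23  20  15  14  26  32  32  32  33  23  10  33  95 161 108  81  82
  84  84  83  78 141 153] col 281 [116 118 118 120 119 124 128 128 127 126 112  58  24  31  22  23  23  24
  26  25  18  10  20  31  33  32  32  26  15   8  33  78 142  99  78  79
  79  77  74 109 144 135]
s7 col271 [126 130 129 128 125 121 145 199 210 113  21  33  29  34  33  32  31  33
  28  30  33  28  36  13  10  21  32  32  32   7  81 147 102  85  84  80
 141 152  91  67  70  61] col 262 [126 129 127 127 124 125 128 148 195 203 210 113  21  24  62  40  26  28
  25  30  12  10  28  29  32  31  30  27   5 140 125  90  83  84  79 142
 153  95  66  68  70 140] col 281 [ 73  72  90 115 112 140 195 202 201 209 135  42  31  30  25  25  28  24
  25  21  19  23  32  33  30  30  31  24  35 161 109  77  81  79 111 144
 137  84  64  62 105 143]
176 [205 204 203
[... 1263 characters left out ...]
at64(173.7), np.float64(193.9)) rimbot (np.float64(253.8), np.float64(289.2), np.float64(175.3), np.float64(195.6)) lip (np.float64(252.5), np.float64(290.4), np.float64(174.7), np.float64(196.3))
60 rimtop (np.float64(253.6), np.float64(289.1), np.float64(172.9), np.float64(193.1)) rimbot (np.float64(253.7), np.float64(289.1), np.float64(174.5), np.float64(194.8)) lip (np.float64(252.5), np.float64(290.4), np.float64(173.9), np.float64(195.5))
62 rimtop (np.float64(253.5), np.float64(289.1), np.float64(172.1), np.float64(192.3)) rimbot (np.float64(253.7), np.float64(289.1), np.float64(173.7), np.float64(193.9)) lip (np.float64(252.4), np.float64(290.4), np.float64(173.1), np.float64(194.7))
```

The cover is home and level. In the scene crop the bright lip of the cartridge lies directly under the thin dark rim edge all round, with no spigot visible, and edge rows 174 and 195 match a flush rim. In the top crop it sits concentric. Taking the sleeve back to its pocket.

Emit:
apply_moves(targets=[[[-1, -4, 2.8, 0, 0, 0, 0], [-1, -8, 5.7, 0, 0, 0, 0], [-1, -10.9, 7.7, 0, 0, 0, 0], [-1, -10.9, 7.7, 0, 0, 0, 0], [-1, -10.9, 7.7, 0, 0, 0, 0]]])

```text
clock: 19.45
eef_pos: [481.5, 221.9, 248.3]
tcp_rot: [3.141, 0.0, -1.979]
contact_force: [-0.1, -0.3, -3.1]
opening: 0.348
```

```bash
python3 -c "
from h import *
mv([481.7,221.7,94.2],-113.7)"
```

```text
clk 19.45 pos [481.5 221.9 248.3] rpy [ 1.7999e+02  2.0000e-02 -1.1338e+02] F [-0.1 -0.3 -3.1] T [-0.08  0.01 -0.04] op 0.348 q [0.43 0.19 1.82 0.   1.14 2.41]
shift [ 1.000e-02 -3.000e-02  1.541e+01] turn [0.01 0.02 0.32]
```

Emit:
apply_moves(targets=[[[-1, 0, 0, 3, 0, 0, 0.3], [-1, 0, 0, 6, 0, 0, 0.3], [-1, 0, 0, 9, 0, 0, 0.3], [-1, 0, 0, 12, 0, 0, 0.3], [-1, 0, 0, 13.5, 0, 0, 0.3], [-1, 0, 0, 14.3, 0, 0, 0.3], [-1, 0, 0, 14.7, 0, 0, 0.3], [-1, 0, 0, 14.7, 0, 0, 0.3]]])

```text
clock: 20.25
eef_pos: [482.0, 221.3, 101.5]
tcp_rot: [3.142, 0.0, -1.985]
contact_force: [-0.1, -0.7, -4.6]
opening: 0.353
```

Emit:
apply_moves(targets=[[[-1, 0, 0, 0.1, 0, 0, 0], [-1, 0, 0, 0.2, 0, 0, 0], [-1, 0, 0, 0.3, 0, 0, 0]]])

```text
clock: 20.55
eef_pos: [482.4, 221.5, 99.1]
tcp_rot: [-3.141, 0.001, -1.985]
contact_force: [0.6, 0.2, -3.7]
opening: 0.352
```

```bash
python3 -c "
from h import *
mv([481.7,221.7,94.2],-113.7)"
```

```text
clk 20.55 pos [482.4 221.5  99.1] rpy [-1.7995e+02  7.0000e-02 -1.1373e+02] F [ 0.6  0.2 -3.7] T [-0.02  0.   -0.02] op 0.352 q [0.43 0.38 1.95 0.   0.82 2.41]
shift [0.01 0.07 0.49] turn [-0.05  0.07 -0.03]
```

Emit:
apply_moves(targets=[[[-1, 0, 0.05, 0.1, 0, 0, 0], [-1, 0, 0.05, 0.2, 0, 0, 0], [-1, 0, 0.05, 0.3, 0, 0, 0], [-1, 0, 0.05, 0.38, 0, 0, 0]]])

```text
clock: 20.95
eef_pos: [481.9, 221.8, 95.2]
tcp_rot: [-3.141, 0.001, -1.985]
contact_force: [-0.8, 0.3, -4.6]
opening: 0.352
```

Emit:
apply_moves(targets=[[[-1, 0, 0, 0.05, 0, 0, 0], [-1, 0, 0, 0.1, 0, 0, 0]]])

```text
clock: 21.15
eef_pos: [481.8, 221.8, 94.2]
tcp_rot: [-3.141, 0.001, -1.985]
contact_force: [-2.2, -1.1, 4.0]
opening: 0.352
```

The sleeve touches the tray floor at the same height as when I took it. Releasing and rising.

Emit:
apply_moves(targets=[[[-0.1, 0, 0, 0, 0, 0, 0], [0.2, 0, 0, 0, 0, 0, 0], [1, 0, 0, 0, 0, 0, 0], [1, 0, 0, 0, 0, 0, 0], [1, 0, 0, 0, 0, 0, 0], [1, 0, 0, 0, 0, 0, 0]]])

```text
clock: 21.75
eef_pos: [481.8, 221.8, 94.2]
tcp_rot: [-3.141, 0.001, -1.985]
contact_force: [-0.2, 0.6, -0.7]
opening: 1.002
```

Emit:
apply_moves(targets=[[[1, 0, 0, -2, 0, 0, 0], [1, 0, 0, -5, 0, 0, 0], [1, 0, 0, -9, 0, 0, 0], [1, 0, 0, -13, 0, 0, 0], [1, -2, -4, -14, 0, 0, 0], [1, 2, -8, -14, 0, 0, 0], [1, 6, -10, -14, 0, 0, 0], [1, 10, -10, -14, 0, 0, 0]]])

```text
clock: 22.55
eef_pos: [534.8, 87.7, 234.3]
tcp_rot: [-3.139, 0.001, -1.985]
contact_force: [0.3, -0.9, 0.5]
opening: 0.999
```

Emit:
apply_moves(targets=[[[1, 4, 2, 0, 0, 0, 0], [1, 8, 4, 0, 0, 0, 0], [1, 12, 6, 0, 0, 0, 0], [1, 16, 8, 0, 0, 0, 0], [1, 20, 10, 0, 0, 0, 0], [1, 24, 12, 0, 0, 0, 0], [1, 28, 12, 0, 0, 0, 0], [1, 32, 12, 0, 0, 0, 0]]])

```text
clock: 23.35
eef_pos: [295.0, -157.8, 233.9]
tcp_rot: [-3.138, 0.001, -1.984]
contact_force: [0.7, -0.8, 0.3]
opening: 0.997
```

```bash
python3 -c "
from h import *
mv([481.7,221.7,94.2],-113.7)
a=grab('scene','s8.png');b=grab('top','t8.png')
cv2.imwrite('pics/g8.png',cv2.cvtColor(np.vstack([np.hstack([a['pixels'][120:330,160:500],b['pixels'][90:300,150:490]])]),cv2.COLOR_RGB2BGR))"
```

```text
clk 23.35 pos [ 295.  -157.8  233.9] rpy [-1.7978e+02  8.0000e-02 -1.1370e+02] F [ 0.7 -0.8  0.3] T [-0.01 -0.07  0.05] op 0.997 q [-0.5  -0.14  2.19  0.    1.09  1.49]
shift [-42.24  -1.79  14.03] turn [-0.22  0.08  0.  ]
```

View pics/g8.png

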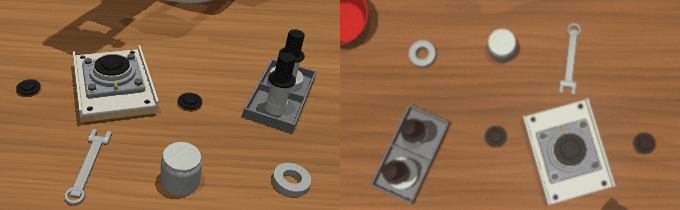

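Both sleeves stand upright in the tray, the large one at top crop (403,172) and the small one at (413,130). The cover sits flat in the cartridge at (569,150), everything else is where it was, and the arm is clear. Handing in.

```bash
python3 -c "
from h import *
a=r.sense();print(a['clock']);print(r.sign_off())"
```

```text
23.45
the job is handed in; nothing more can be done
None
```

The cover is pressed home and the large sleeve is back upright in its tray pocket. I handed the job in at about 23.5 s.

**Pressing:** I set the ring over the cover's raised middle so it bore on the rim, then pressed straight down. The cartridge slid at about 5–6 N and stopped, and the force dropped when the cover snapped in. I then held about 19–21 N for over a second. The highest push I read was 20.6 N. I only get a reading at the end of each move, but the steps were small.

**Last checks:**
- **Cover:** it looks level and flush in both cameras. The rim edges fall within about 0.4 px of where a flush rim should be, and no gap or spigot shows.
- **Sleeve:** it touched the tray floor at the same height as when I took it, and it stands upright.
- **Other things:** the small sleeve, tin, spanner, bearing ring and loose covers look unmoved by eye, and the arm is clear of everything.

**What disagreed:**
- The two cameras differed by 2–3 mm on where the cover was. I centred by comparing foot and cover in the scene camera and by touch, including one lift of about 2 mm and a 1.5 mm nudge in x after the first contact.
- During the hold there was a sideways load of about 5–6 N, with the tool about 0.8 mm off in x.

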